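# Set the tea things on their mats

### The arm

A 6-joint arm with a two-finger parallel gripper is mounted at the origin on the work surface. World frame = base frame: x ahead of the robot, y to its left, z up, the work surface at z = 0. Lengths are in mm, angles in rad, forces in N, time in s.
With the tool pointing down it reaches from about 325 to 900 mm from the base axis. Payload 6.1 kg.
Tool frame: the origin (TCP) lies midway between the tips of the shut fingers; the grasp point (between the pads) lies 19 mm behind it; y points along the fingers, z is the direction in which the jaws open and shut, and the axes are right-handed (so a half turn about y gives the same grasp; the last joint's range is limited). The gripper opens to 85 mm and grips with 20 to 120 N. Pads are 22 mm wide; open, the fingers measure 114 mm over their backs; the gripper's body (76 mm by 85 mm) begins 54 mm behind the grasp point. The pads swing forward as they close: fully open they stand 13 mm farther back than shut.
Start: joints at [1.178, 0.22, 1.526, -0, 1.395, -0.126], TCP at [164.777, 602.88, 231.3] pointing down, gripper open.
Joint ranges: [-2.98, 2.98], [-0.91, 2.08], [0.09, 2.57], [-1.24, 4.39], [0.2, 2.65], [-2.68, 2.68]. Speed limits (rad/s): [2.57, 2.57, 3.01, 3.14, 3.14, 3.14].

### API

Orientations are given as a unit quaternion [w, x, y, z].
In Python, from plant import env gives the robot as it stands.
- The arm moves only by the tool apply_moves, never from a script. Its argument "targets" is a list of rows, each a list of 6 numbers: the shift along the tool's x, y, z in mm, then the turn, a rotation vector about the tool's x, y, z in units of 5 degrees (1.0 is 5 degrees). In form: [[dx, dy, dz, rx, ry, rz], ...]. A call has 1 to 10 rows; each row is the pose to reach, as a shift and turn from the pose measured when the call began, along the tool's axes at that moment; what a row does not reach only later rows make up. A row lasts 1/10 s, in which the tool goes at most 50 mm and 8.59 degrees, less where a joint would pass 70% of its speed; a pose out of reach is approached as far as the arm can. A call with a gripper value outside its range is refused whole. "fingers" is the opening, from 0 (shut) to 1 (fully open), set as the call begins (left out, the last holds). The fingers move at their own pace and stop on an object; "grip_force" is the grip in N (left out, the last holds). Time passes only in rows, so rows that repeat a pose let the fingers close. It gives the time, the measured TCP pose, the force and the opening at its end, in the units of the state.
- env.get_state(): the state, without advancing time (a new reading comes with each control period).
- env.get_image(name): name is "scene" or "top"; returns the picture (384x512x3 uint8, red, green, blue); there is no depth.
- env.get_calibration(name): a dict with "mtx" (3x3 intrinsics, pixels), "cam_to_world" (4x4, takes a point from camera to world coordinates). Camera axes: x right, y down, z forward; pixel columns grow to the right and rows downward; lengths in mm; the calibration is good to about 2 mm. A picture is of the moment at which its call begins. get_calibration takes no time and is no camera call.
- env.close_job(): hands the job in, once; it reports no verdict.
The state is a dict: "clock": time; "joint_positions": joint angles; "qvel": joint speeds; "tau": joint torques, N m; "tool_pos": TCP position; "eef_rot": TCP orientation; "wrist_force": force on the tool from outside, world axes, zero at the start; "moment": the same for the moment, N m; "width": finger opening in mm.
Only numpy, scipy, OpenCV 4.12 (cv2) and the standard library are available. Lean on these libraries where they do the work, as an engineer would, in place of code of your own. Each camera call takes 0.05 s, during which the arm holds its last target. There are 200 camera calls.

### The job

Lay the tea table: stand each amber glass cup, the square steel tea caddy and the strainer spoon on the white mat whose shape and size match it, each well centred, with the caddy squared up to its mat and the spoon lying along its rest with the bowl on the round end. Keep the cups upright throughout and set them down gently, never dropping them. Leave the canister, the honey jar and the blue dish where they stand.

Things in the scene. Friction and masses are not known exactly. Their poses are not given: they have to be found in the camera images.
- big_cup: Larger amber glass cup, open, round, straight walls 4 mm thick: 64 mm across, 75 mm high, about 0.2 kg. Stands upright on the table. Origin at the centre of its underside, z up.
- small_cup: Smaller amber glass cup, open, round, straight walls 3.5 mm thick: 46 mm across, 50 mm high, about 0.09 kg. Stands upright on the table. Origin at the centre of its underside, z up.
- caddy: Closed square stainless tea caddy, 54 x 54 mm and 70 mm high (flat lid fixed on), about 0.22 kg. Origin at the centre of its underside, z up, x and y square to its sides.
- spoon: Stainless strainer spoon lying flat on the table, 146 mm long, about 0.07 kg. Straight handle 10 mm wide and 10 mm high from x = -70 to +35 mm; round perforated bowl 42 mm across at the top and 14 mm high, centred at x = +55 mm. Origin on the underside in the handle, x along the handle towards the bowl, z up. Its centre of mass is near x = +12 mm; pinch the handle across y near the origin.
- spoon_bowl (a point): Centre of the underside of the spoon's bowl, 55 mm along x from the spoon's origin; same axes as the spoon.
- big_mat: Mat of the larger cup: fixed round white ceramic mat 88 mm across, 6 mm thick, inlaid with a thin dark circle 66 mm across. Origin at the centre of its underside (on the table), z up.
- small_mat: Mat of the smaller cup: fixed round white ceramic mat 70 mm across, 6 mm thick, inlaid with a thin dark circle 48 mm across. Origin at the centre of its underside (on the table), z up.
- square_mat: Mat of the caddy: fixed square white ceramic mat 78 x 78 mm, 6 mm thick, inlaid with a thin dark square of 56 mm. Origin at the centre of its underside (on the table), x and y square to its sides; any of the four ways round will do.
- spoon_rest: Rest of the spoon: fixed flat white ceramic mat 6 mm thick shaped like the spoon: a round end 66 mm across centred at x = +55 mm, and a straight stem 34 mm wide reaching back to x = -85 mm, with a dark spoon outline inlaid. Origin on its underside (on the table), x along the stem towards the round end. The spoon belongs with its origin over this origin and its x axis along this x axis.
- canister: Bystander: round closed green canister with brass lid, loose, 71 mm across, 80 mm high. Origin at the centre of its underside. Not to be moved.
- honey_jar: Bystander: round closed glass honey jar with brass lid, loose, 54 mm across, 64 mm high, in the middle among the things. Origin at the centre of its underside. Not to be moved.
- dish: Bystander: open round blue ceramic dish, loose, 84 mm across, 28 mm high. Origin at the centre of its underside. Not to be moved.
There are look-alikes about, which are no part of the job. Leave any turquoise look-alike of the small_mat alone.

How it is judged:
By the outcome, as a careful person would: the job done as asked, in the order asked, and still so for the second after the job is handed in, with the robot touching nothing.
It also fails if it takes over 128 s, if anything falls off the work surface, if the arm or the gripper's body presses on something with over 40 N, if the wrist force passes 120 N, or if a joint passes its speed limit or range.

## Working session

There is one attempt and no reset: what is moved stays moved. The work goes in short steps, Python scripts to look and compute and a tool call to move; the robot and the scene stay as the last step left them, time stands still between calls to the robot, and variables do not carry over. Pictures are saved under pics/ and viewed, about 12 in all and at most 16, crops included, and the job is handed in when it is done.

Besides the shell and the picture viewer there is one more tool, called after ">>>" by a JSON object that holds its "fn" and its "kwargs". apply_moves: Moves the arm, as the interface text tells. Its arguments: {"type":"object","properties":{"targets":{"type":"array"},"fingers":{"type":"number"},"grip_force":{"type":"number"}},"required":["targets"]}

```bash
ls; mkdir -p pics; python3 - <<'E'
from plant import env
import cv2,numpy as np
for n in ("top","scene"):
    c=env.get_calibration(n); print(n,np.round(c["mtx"],1).tolist(),np.round(c["cam_to_world"],3).tolist())
    im=env.get_image(n)[:,:,::-1]; np.save(f"{n}0.npy",im)
    cv2.imwrite(f"pics/{n}0.png",cv2.resize(im,(800,600),interpolation=cv2.INTER_CUBIC))
print(env.get_state())
E
```

```text
pics
top [[388.2, 0.0, 252.1], [0.0, 388.2, 191.5], [0.0, 0.0, 1.0]] [[0.016, -0.998, 0.061, 401.333], [-1.0, -0.016, -0.001, -43.547], [0.002, -0.061, -0.998, 1353.291], [0.0, 0.0, 0.0, 1.0]]
scene [[381.1, 0.0, 255.8], [0.0, 381.1, 196.4], [0.0, 0.0, 1.0]] [[-0.138, 0.725, -0.675, 1241.485], [0.99, 0.094, -0.101, 47.072], [-0.009, -0.682, -0.731, 859.672], [0.0, 0.0, 0.0, 1.0]]
{'clock': 0.1, 'joint_positions': array([ 1.17791855e+00,  2.21184147e-01,  1.52747783e+00,  4.18047683e-06,
        1.39470648e+00, -1.26076471e-01]), 'qvel': array([-0.00045702, -0.00154313, -0.0030658 ,  0.00274041,  0.00096344,
        0.00077371]), 'tau': array([ 8.07136566e-04, -4.98242605e+01, -3.90549588e+01, -1.28171919e-04,
        5.59924665e-03,  3.66587255e-05]), 'tool_pos': array([164.55957816, 602.38796947, 230.29577605]), 'eef_rot': array([-0.7002176 ,  0.70143051, -0.0942117 ,  0.09388671]), 'wrist_force': array([-1.06310328,  0.23587621, -0.59582704]), 'moment': array([-0.02053127,  0.0130842 ,  0.01620236]), 'width': 85.27364054080964}
```

View pics/top0.png

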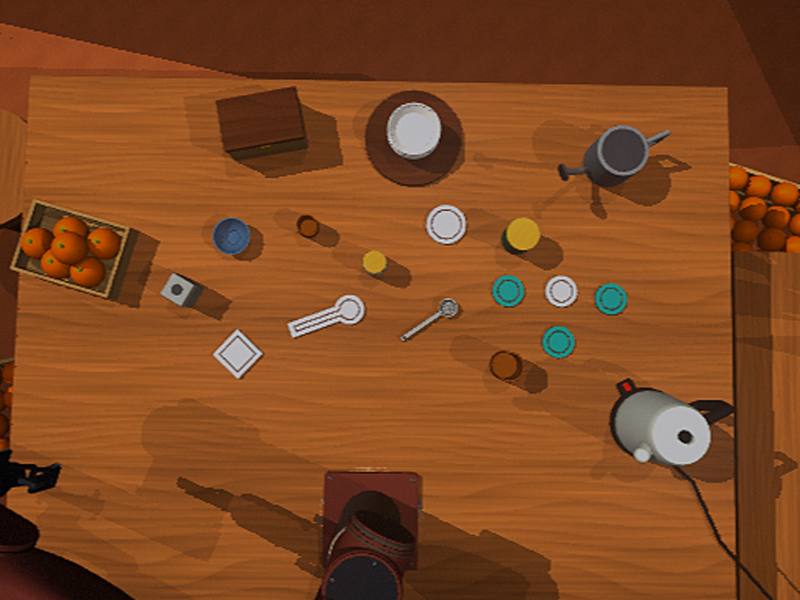

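View pics/scene0.png

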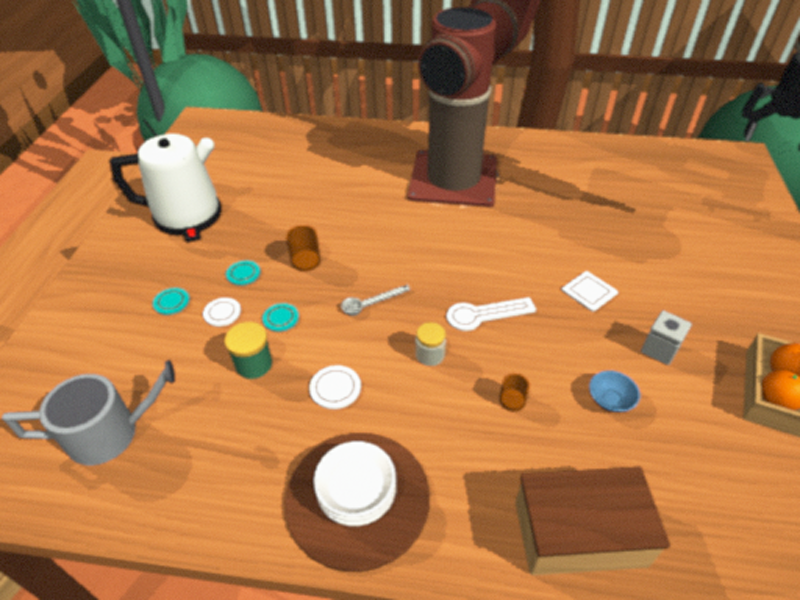

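```bash
python3 - <<'E'
import cv2,numpy as np
P={"top":[(323,234),(197,145),(116,186),(275,204),(285,143),(359,186),(152,226),(209,201)],
"scene":[(194,158),(329,251),(427,216),(240,191),(214,247),(142,199),(377,186),(314,200)]}
for n in P:
    im=np.load(n+"0.npy"); h=25 if n=="top" else 33
    t=[cv2.resize(im[y-h:y+h,x-h:x+h],(200,200),interpolation=cv2.INTER_CUBIC) for x,y in P[n]]
    P[n]=np.vstack([np.hstack(t[:4]),np.hstack(t[4:])])
cv2.imwrite("pics/m1.png",P["top"])
cv2.imwrite("pics/m2.png",P["scene"])
E
```

```text
(no output)
```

View pics/m1.png

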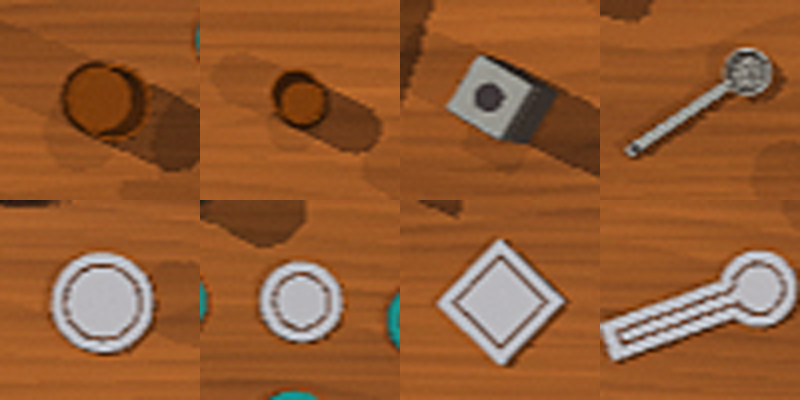

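View pics/m2.png

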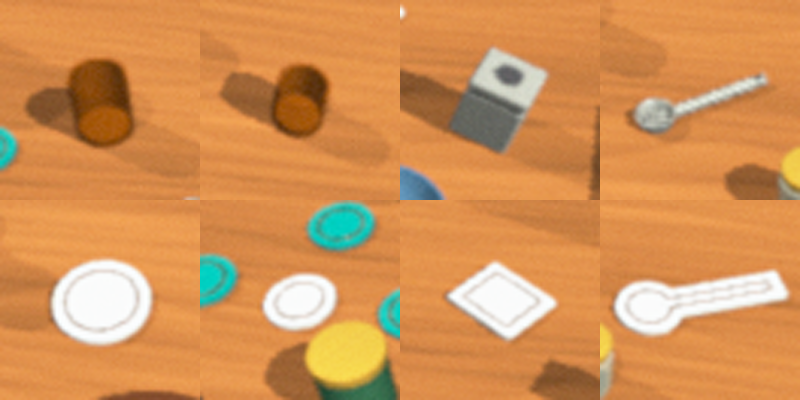

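```bash
python3 - <<'E'
import cv2,numpy as np
im=np.load("top0.npy"); 
for p in [(332,233),(323,233),(342,244),(315,215),(300,228),(192,143),(197,146),(213,155)]: 
    print(p,im[p[1],p[0]],cv2.cvtColor(im[p[1]:p[1]+1,p[0]:p[0]+1],cv2.COLOR_BGR2HSV)[0,0])
im=np.load("scene0.npy"); s=66/200
for p in [(100,85),(103,122),(50,105),(150,50)]:
    q=(int(194-33+p[0]*s),int(158-33+p[1]*s));print(q,im[q[1],q[0]],cv2.cvtColor(im[q[1]:q[1]+1,q[0]:q[0]+1],cv2.COLOR_BGR2HSV)[0,0])
E
cat > h.py <<'E'
import cv2,numpy as np
from scipy.optimize import minimize
from scipy.spatial.transform import Rotation as R
from plant import env
def cal(n):
    c=env.get_calibration(n); return np.array(c["mtx"]),np.array(c["cam_to_world"])
def proj(n,P):
    K,T=cal(n); q=(np.atleast_2d(P)-T[:3,3])@T[:3,:3]; q=q@K.T; return q[:,:2]/q[:,2:]
def ray(n,u,v,z):
    K,T=cal(n); d=T[:3,:3]@np.linalg.solve(K,[u,v,1]); return T[:3,3]+d*(z-T[2,3])/d[2]
def circ(r,x=0): a=np.linspace(0,2*np.pi,48); return np.c_[x+r*np.cos(a),r*np.sin(a)]
def sq(s): s/=2; return np.array([[s,s],[-s,s],[-s,-s],[s,-s]])
rect=lambda a,b,w: np.array([[a,-w],[b,-w],[b,w],[a,w]])
# list of parts: (outline, z0, z1)
M={"big_cup":[(circ(32),0,75)],"small_cup":[(circ(23),0,50)],"caddy":[(sq(54),0,70)],
"spoon":[(rect(-70,40,5),0,10),(circ(21,55),4,14)],"big_mat":[(circ(44),0,6)],"small_mat":[(circ(35),0,6)],
"square_mat":[(sq(78),0,6)],"spoon_rest":[(circ(33,55),0,6),(rect(-85,40,17),0,6)]}
def render(n,name,p,z,o,w,S=4):
    x,y,a=p; c,s=np.cos(a),np.sin(a); m=np.zeros((w*S,w*S),np.uint8)
    for out,z0,z1 in M[name]:
        q=out@np.array([[c,s],[-s,c]])+[x,y]
        P=np.vstack([np.c_[q,np.full(len(q),z+h)] for h in (z0,z1)])
        uv=(proj(n,P)-o+0.5)*S-0.5
        cv2.fillConvexPoly(m,np.round(cv2.convexHull(uv.astype(np.float32))*16).astype(np.int32),255,cv2.LINE_AA,4)
    return cv2.resize(m,(w,w),interpolation=cv2.INTER_AREA)/255.
def fit(n,name,mask,p0,z=0,w=70,yaw=True):
    o=np.round(proj(n,[p0[0],p0[1],z])[0]-w/2); x,y=o.astype(int)
    m=cv2.GaussianBlur(mask[y:y+w,x:x+w].astype(float),(0,0),1)
    f=lambda p:np.sum((cv2.GaussianBlur(render(n,name,[p[0],p[1],p[2] if yaw else 0],z,o,w),(0,0),1)-m)**2)
    sim=np.array(p0)+np.array([[0,0,0],[8,0,0],[0,8,0],[0,0,.15]])
    r=minimize(f,p0,method="Nelder-Mead",options=dict(initial_simplex=sim,xatol=.02,fatol=.01,maxiter=300))
    return r.x,r.fun
E
```

```text
(332, 233) [ 9 34 67] [ 13 221  67]
(323, 233) [ 11  61 125] [ 13 233 125]
(342, 244) [21 49 91] [ 12 196  91]
(315, 215) [ 33  76 135] [ 13 193 135]
(300, 228) [ 37  84 153] [ 12 193 153]
(192, 143) [10 40 80] [ 13 223  80]
(197, 146) [ 14  63 126] [ 13 227 126]
(213, 155) [ 27  64 113] [ 13 194 113]
(194, 153) [ 13  67 126] [ 14 229 126]
(194, 165) [ 13  89 167] [ 15 235 167]
(177, 159) [ 39  84 129] [ 15 178 129]
(210, 141) [ 82 151 231] [ 14 164 231]
```

```bash
python3 - <<'E'
from h import *
I={"top":{"big_cup":(323,234),"small_cup":(197,145),"caddy":(116,186),"spoon":(275,204),"big_mat":(285,143),"small_mat":(359,186),"square_mat":(152,226),"spoon_rest":(209,201)}}
yaw0={"caddy":.55,"square_mat":.75}
# yaw guesses from the pictures: handle ends in native px
def ya(a,b): A,B=ray("top",*a,5),ray("top",*b,5); return np.arctan2(B[1]-A[1],B[0]-A[0])
yaw0["spoon"]=ya((258,217),(287,197)); yaw0["spoon_rest"]=ya((187,210),(224,197))
H=(lambda u:ray("top",*u,0)[:2])
for k,c in I["top"].items():
    for n in ("top","scene"):
        hsv=cv2.cvtColor(np.load(n+"0.npy"),cv2.COLOR_BGR2HSV)
        S,V=hsv[...,1],hsv[...,2]
        if "cup" in k: m=S>(210 if n=="top" else 205)
        elif k in("caddy","spoon"): m=S<110
        else: m=S<90
        if k=="small_mat": m&=(hsv[...,0]<60)|(S<60)
        p0=[*H(c),yaw0.get(k,0)]
        if k=="spoon": p0[:2]=H((268,210))
        if k=="spoon_rest": p0[:2]=H((206,204))
        if n=="scene": p0=list(top)
        # keep only component near the guess
        q=np.round(proj(n,[p0[0],p0[1],0 if "cup" not in k else 20])[0]).astype(int)
        _,L,st,ce=cv2.connectedComponentsWithStats(m.astype(np.uint8))
        near=L[q[1]-4:q[1]+5,q[0]-4:q[0]+5]; l=np.bincount(near[near>0]).argmax()
        m=L==l
        m=cv2.morphologyEx(m.astype(np.uint8),cv2.MORPH_CLOSE,np.ones((5,5)))
        r,e=fit(n,k,m,p0,yaw=k in("caddy","spoon","square_mat","spoon_rest"))
        if n=="top": top=r
        print(k,n,np.round(r,2),"err",round(e,1),"area",m.sum())
b=lambda u,z:np.round(ray("top",u[0]*.64,u[1]*.64,z)[:2])
print("canister",b((521,235),80),"jar",b((374,262),64),"dish",b((231,236),28))
E
```

```text
big_cup top [ 3.4301e+02 -2.9023e+02 -3.0000e-02] err 3.1 area 352
big_cup scene [ 3.4129e+02 -2.8934e+02  2.0000e-02] err 29.7 area 468
small_cup top [6.4281e+02 1.5010e+02 5.0000e-02] err 4.1 area 167
small_cup scene [6.4083e+02 1.4974e+02 1.7000e-01] err 20.6 area 337
caddy top [494.45 417.66   1.1 ] err 6.6 area 367
caddy scene [492.23 417.56   1.06] err 4.1 area 668
spoon top [ 436.44 -118.85   -0.96] err 1.3 area 207
spoon scene [ 434.1  -119.08   -0.98] err 2.2 area 287
big_mat top [ 6.5604e+02 -1.5807e+02  1.0000e-01] err 0.8 area 501
big_mat scene [ 6.5344e+02 -1.5799e+02  1.5000e-01] err 2.2 area 742
small_mat top [ 5.0938e+02 -4.1702e+02 -3.0000e-02] err 0.5 area 331
small_mat scene [ 5.0693e+02 -4.1663e+02  3.0000e-02] err 1.6 area 360
square_mat top [358.86 300.25   0.83] err 0.9 area 533
square_mat scene [355.67 300.94   0.83] err 1.6 area 521
spoon_rest top [441.25 106.88  -1.21] err 1.5 area 609
spoon_rest scene [439.32 106.7   -1.21] err 3.9 area 699
canister [ 620. -312.] jar [559.  -1.] dish [616. 316.]
```

```bash
cat > g.py <<'E'
import sys; from h import *
# usage: g.py x y z yaw|az  -> row to reach TCP xyz with the jaw axis at yaw (mod pi), tool down
def row(t,yaw=None):
    s=env.get_state(); q=np.array(s["eef_rot"]); r=R.from_quat(q[[1,2,3,0]]); A=r.as_matrix()
    cur=np.arctan2(A[1,2],A[0,2])
    if yaw is None: yaw=cur
    yaw=cur+(yaw-cur+np.pi/2)%np.pi-np.pi/2
    z=np.array([np.cos(yaw),np.sin(yaw),0]); y=np.array([0,0,-1.]); B=np.c_[np.cross(y,z),y,z]
    d=A.T@(np.array(t)-s["tool_pos"]); w=(r.inv()*R.from_matrix(B)).as_rotvec()/np.radians(5)
    print("row",np.round(d,1).tolist()+np.round(w,2).tolist(),"| yaw",round(cur,3),"j",np.round(s["joint_positions"],2),"tcp",np.round(s["tool_pos"],1),"w",round(s["width"],1),"t",round(s["clock"],1),"F",np.round(s["wrist_force"],1))
if __name__=="__main__":
    a=[float(v) for v in sys.argv[1:]]; row(a[:3],a[3] if len(a)>3 else None)
E
python3 g.py 642 150 120; python3 g.py 642 150 120 0.23; python3 g.py 642 150 120 1.8
```

```text
row [579.8, 110.7, -310.3, 0.02, -0.0, -0.0] | yaw 1.304 j [ 1.18  0.22  1.53  0.    1.39 -0.13] tcp [164.6 602.4 230.3] w 85.3 t 0.1 F [-1.1  0.2 -0.6]
row [579.8, 110.7, -310.3, 0.02, 12.31, 0.01] | yaw 1.304 j [ 1.18  0.22  1.53  0.    1.39 -0.13] tcp [164.6 602.4 230.3] w 85.3 t 0.1 F [-1.1  0.2 -0.6]
row [579.8, 110.7, -310.3, 0.02, -5.68, -0.01] | yaw 1.304 j [ 1.18  0.22  1.53  0.    1.39 -0.13] tcp [164.6 602.4 230.3] w 85.3 t 0.1 F [-1.1  0.2 -0.6]
```

>>> {"fn": "apply_moves", "kwargs": {"targets": [[290,55,-155,0,6,0],[580,110,-310,0,12.31,0],[580,110,-310,0,12.31,0],[580,110,-310,0,12.31,0],[580,110,-310,0,12.31,0],[580,110,-310,0,12.31,0],[580,110,-310,0,12.31,0],[580,110,-310,0,12.31,0],[580,110,-310,0,12.31,0],[580,110,-310,0,12.31,0]], "fingers": 1.0, "grip_force": 35}}

```text
clock: 1.1
tool_pos: [523.6, 261.9, 147.8]
eef_rot: [-0.553, 0.555, -0.439, 0.439]
wrist_force: [1.1, 2.0, -0.1]
width: 85.7
```

>>> {"fn": "apply_moves", "kwargs": {"targets": [[0,0,0,0,0,0]]}}

```text
clock: 1.2
tool_pos: [526.4, 257.2, 146.2]
eef_rot: [-0.551, 0.554, -0.441, 0.441]
wrist_force: [-0.9, 0.4, -0.9]
width: 85.4
```

```bash
python3 g.py 642 150 110 0.23
```

```text
row [130.1, 36.4, 89.0, 0.03, -0.07, 0.04] | yaw 0.224 j [ 0.32  0.2   1.71 -0.    1.23  0.1 ] tcp [526.4 257.2 146.2] w 85.4 t 1.2 F [-0.9  0.4 -0.9]
```

>>> {"fn": "apply_moves", "kwargs": {"targets": [[130,36,89,0,0,0],[130,36,89,0,0,0],[130,36,89,0,0,0],[130,36,89,0,0,0],[130,36,89,0,0,0],[130,36,89,0,0,0]]}}

```text
clock: 1.8
tool_pos: [641.0, 151.0, 110.0]
eef_rot: [-0.551, 0.554, -0.441, 0.441]
wrist_force: [-0.5, 0.8, -0.2]
width: 85.2
```

```bash
python3 g.py 642 150 10 0.23
```

```text
row [0.9, 100.0, 1.1, 0.05, -0.07, 0.03] | yaw 0.224 j [ 0.11  0.41  1.53 -0.    1.21 -0.11] tcp [641. 151. 110.] w 85.2 t 1.8 F [-0.5  0.8 -0.2]
```

>>> {"fn": "apply_moves", "kwargs": {"targets": [[1,40,1,0,0,0],[1,70,1,0,0,0],[1,90,1,0,0,0],[1,100,1,0,0,0],[1,100,1,0,0,0],[1,100,1,0,0,0]]}}

```text
clock: 2.4
tool_pos: [642.3, 151.0, 11.4]
eef_rot: [-0.552, 0.554, -0.441, 0.441]
wrist_force: [0.0, 0.5, 0.7]
width: 85.5
```

>>> {"fn": "apply_moves", "kwargs": {"targets": [[0,0,0,0,0,0],[0,0,0,0,0,0],[0,0,0,0,0,0],[0,0,0,0,0,0],[0,0,0,0,0,0],[0,0,0,0,0,0],[0,0,0,0,0,0],[0,0,0,0,0,0]], "fingers": 0.0, "grip_force": 30}}

```text
clock: 3.2
tool_pos: [643.4, 151.0, 12.9]
eef_rot: [-0.552, 0.554, -0.44, 0.441]
wrist_force: [-0.5, 0.2, 5.1]
width: 45.3
```

>>> {"fn": "apply_moves", "kwargs": {"targets": [[0,-5,0,0,0,0],[0,-20,0,0,0,0],[0,-50,0,0,0,0],[0,-90,0,0,0,0],[0,-120,0,0,0,0],[0,-140,0,0,0,0],[0,-140,0,0,0,0]]}}

```text
clock: 3.9
tool_pos: [646.1, 151.7, 158.5]
eef_rot: [0.554, -0.551, 0.438, -0.444]
wrist_force: [0.8, -0.8, -0.4]
width: 45.5
```

```bash
python3 g.py 508 -417 130 -0.687
```

```text
row [523.5, 28.2, -261.6, -0.1, 10.45, -0.0] | yaw 0.225 j [ 0.11  0.36  1.49 -0.    1.28 -0.11] tcp [646.1 151.7 158.5] w 45.5 t 3.9 F [ 0.8 -0.8 -0.4]
```

>>> {"fn": "apply_moves", "kwargs": {"targets": [[20,28,-10,0,0.4,0],[70,28,-35,0,1.4,0],[120,28,-60,0,2.4,0],[165,28,-82,0,3.3,0],[210,28,-105,0,4.2,0],[255,28,-127,0,5.1,0],[300,28,-150,0,6,0],[345,28,-172,0,6.9,0],[390,28,-195,0,7.8,0],[435,28,-217,0,8.7,0]]}}

```text
clock: 4.9
tool_pos: [533.3, -308.7, 128.9]
eef_rot: [-0.351, 0.347, -0.614, 0.616]
wrist_force: [0.5, 0.5, -0.5]
width: 45.8
```

```bash
python3 g.py 508 -417 130 -0.687
```

```text
row [106.0, -1.3, 33.8, -0.07, 1.71, -0.04] | yaw -0.538 j [-0.65  0.28  1.65  0.    1.2  -0.12] tcp [ 533.3 -308.7  128.9] w 45.8 t 4.9 F [ 0.5  0.5 -0.5]
```

>>> {"fn": "apply_moves", "kwargs": {"targets": [[45,0,15,0,0.8,0],[80,0,26,0,1.3,0],[98,0,32,0,1.7,0],[106,0,34,0,1.7,0],[106,0,34,0,1.7,0],[106,0,34,0,1.7,0],[106,0,34,0,1.7,0]]}}

```text
clock: 5.6
tool_pos: [508.8, -415.3, 128.6]
eef_rot: [-0.306, 0.301, -0.638, 0.64]
wrist_force: [-0.2, -0.0, -0.0]
width: 45.5
```

```bash
python3 - <<'E'
from h import *
for n in("top","scene"):
    im=env.get_image(n)[:,:,::-1]; np.save(n+"1.npy",im)
    u,v=np.round(proj(n,[508,-417,60])[0]).astype(int); h=40
    cv2.imwrite(f"{n}c.png",cv2.resize(im[v-h:v+h,u-h:u+h],(400,400),interpolation=cv2.INTER_CUBIC)); print(n,u-h,v-h)
cv2.imwrite("pics/c1.png",np.hstack([cv2.imread("topc.png"),cv2.imread("scenec.png")]))
E
python3 g.py 508 -417 30 -0.687
```

```text
top 324 145
scene 97 146
row [2.0, 98.8, -0.4, -0.06, 0.03, -0.05] | yaw -0.684 j [-0.81  0.38  1.53  0.01  1.23 -0.13] tcp [ 508.8 -415.7  128.8] w 45.5 t 5.7 F [-0.5 -0.6 -0.2]
```

View pics/c1.png

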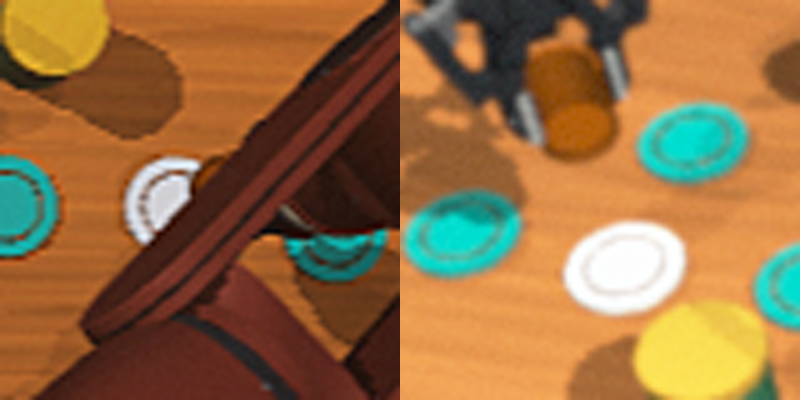

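>>> {"fn": "apply_moves", "kwargs": {"targets": [[2,40,0,0,0,0],[2,75,0,0,0,0],[2,95,0,0,0,0],[2,103,0,0,0,0],[2,106,0,0,0,0],[2,108,0,0,0,0],[2,108,0,0,0,0]]}}

```text
clock: 6.4
tool_pos: [509.2, -418.0, 22.3]
eef_rot: [-0.306, 0.301, -0.637, 0.641]
wrist_force: [0.2, -0.2, -0.8]
width: 45.1
```

```bash
python3 g.py 508 -417 19 -0.687
```

```text
row [0.0, 3.3, -1.6, -0.09, 0.04, -0.05] | yaw -0.684 j [-0.81  0.51  1.58  0.01  1.05 -0.13] tcp [ 509.2 -418.    22.3] w 45.1 t 6.4 F [ 0.2 -0.2 -0.8]
```

>>> {"fn": "apply_moves", "kwargs": {"targets": [[0,1.5,-1.5,0,0,0],[0,2.5,-1.5,0,0,0],[0,3.5,-1.5,0,0,0],[0,3.5,-1.5,0,0,0]]}}

```text
clock: 6.8
tool_pos: [508.3, -417.2, 19.1]
eef_rot: [-0.306, 0.301, -0.637, 0.641]
wrist_force: [0.7, 0.4, 0.2]
width: 45.3
```

>>> {"fn": "apply_moves", "kwargs": {"targets": [[0,0.7,0,0,0,0],[0,1.5,0,0,0,0],[0,1.5,0,0,0,0]]}}

```text
clock: 7.1
tool_pos: [508.3, -417.3, 19.0]
eef_rot: [-0.306, 0.301, -0.637, 0.641]
wrist_force: [-3.7, 3.0, 8.0]
width: 45.5
```

>>> {"fn": "apply_moves", "kwargs": {"targets": [[0,-0.5,0,0,0,0],[0,-0.5,0,0,0,0],[0,-0.5,0,0,0,0],[0,-0.5,0,0,0,0]], "fingers": 0.85}}

```text
clock: 7.5
tool_pos: [508.3, -417.2, 19.2]
eef_rot: [-0.306, 0.301, -0.637, 0.641]
wrist_force: [0.4, 0.0, -0.3]
width: 72.6
```

>>> {"fn": "apply_moves", "kwargs": {"targets": [[0,-15,0,0,0,0],[0,-50,0,0,0,0],[0,-100,0,0,0,0],[0,-140,0,0,0,0],[0,-140,0,0,0,0]], "fingers": 1.0}}

```text
clock: 8.0
tool_pos: [510.5, -420.4, 169.2]
eef_rot: [-0.308, 0.299, -0.632, 0.645]
wrist_force: [0.7, -1.1, 0.0]
width: 85.7
```

```bash
python3 g.py 341.5 -290 140 -0.703
```

```text
row [5.7, 24.3, -214.0, -0.26, 0.22, -0.03] | yaw -0.684 j [-0.81  0.34  1.51  0.01  1.28 -0.13] tcp [ 510.5 -420.4  169.2] w 85.7 t 8.0 F [ 0.7 -1.1  0. ]
```

>>> {"fn": "apply_moves", "kwargs": {"targets": [[3,12,-50,-0.2,0.2,0],[6,24,-100,-0.2,0.2,0],[6,24,-150,-0.2,0.2,0],[6,24,-190,-0.2,0.2,0],[6,24,-214,-0.2,0.2,0],[6,24,-214,-0.2,0.2,0],[6,24,-214,-0.2,0.2,0],[6,24,-214,-0.2,0.2,0]]}}

```text
clock: 8.8
tool_pos: [342.2, -291.3, 141.2]
eef_rot: [-0.3, 0.296, -0.639, 0.643]
wrist_force: [-0.4, 0.1, 0.5]
width: 85.6
```

```bash
python3 - <<'E'
from h import *
for n in("top","scene"):
    im=env.get_image(n)[:,:,::-1]; np.save(n+"2.npy",im)
    hsv=cv2.cvtColor(im,cv2.COLOR_BGR2HSV); m=((hsv[...,1]>(200 if n=="top" else 200))&(hsv[...,0]<25)).astype(np.uint8)
    print(n,fit(n,"small_cup",m,[508,-417,0],z=6,w=34,yaw=False))
    u,v=np.round(proj(n,[508,-417,25])[0]).astype(int); h=25
    cv2.imwrite(f"{n}c.png",cv2.resize(im[v-h:v+h,u-h:u+h],(400,400),interpolation=cv2.INTER_CUBIC))
cv2.imwrite("pics/c2.png",np.hstack([cv2.imread("topc.png"),cv2.imread("scenec.png")]))
E
python3 g.py 341.5 -290 25 -0.703
```

```text
top (array([ 5.10971077e+02, -4.19974444e+02,  5.25582731e-02]), np.float64(31.33455966175072))
scene (array([ 5.03515019e+02, -4.20000588e+02,  7.38766683e-02]), np.float64(34.54816371675323))
row [-0.2, 115.7, -1.7, -0.06, 0.02, -0.03] | yaw -0.701 j [-0.88 -0.13  2.06  0.    1.2  -0.18] tcp [ 342.  -291.   140.7] w 85.1 t 8.9 F [-0.  -0.  -0.5]
```

View pics/c2.png

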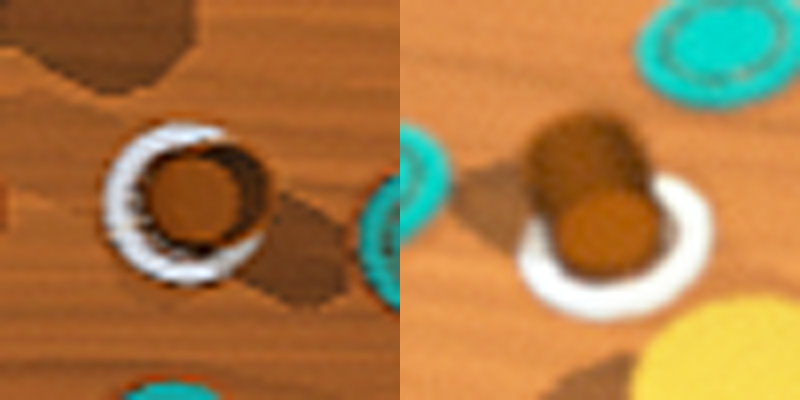

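```bash
cat > cupfit.py <<'E'
from h import *
def cf(n,im,name,p,z,th):
    hsv=cv2.cvtColor(im,cv2.COLOR_BGR2HSV); m=((hsv[...,1]>th)&(hsv[...,0]<25)&(hsv[...,2]<(140 if n=="top" else 185))).astype(np.uint8)
    q=np.round(proj(n,[p[0],p[1],z+20])[0]).astype(int)
    L=cv2.connectedComponents(m)[1]; near=L[q[1]-3:q[1]+4,q[0]-3:q[0]+4]; m=(L==np.bincount(near[near>0]).argmax()).astype(np.uint8)
    m=cv2.morphologyEx(m,cv2.MORPH_OPEN,np.ones((3,3)))
    r,e=fit(n,name,m,[*p,0],z=z,w=60,yaw=False); return np.round(r[:2],1),round(e,1),m.sum()
E
python3 - <<'E'
from cupfit import *
for n in("top","scene"):
    for th in (203,208,213): print(n,th,cf(n,np.load(n+"2.npy"),"small_cup",[508,-418],6,th), "before",cf(n,np.load(n+"0.npy"),"small_cup",[641.5,150],0,th))
E
```

```text
top 203 (array([ 507.7, -394.3]), np.float64(111.7), np.uint64(48)) before (array([640. , 149.4]), np.float64(24.1), np.uint64(132))
top 208 (array([ 507.7, -394.3]), np.float64(111.7), np.uint64(48)) before (array([637.4, 146.9]), np.float64(34.3), np.uint64(117))
top 213 (array([ 507.7, -394.3]), np.float64(111.7), np.uint64(48)) before (array([637.4, 147.8]), np.float64(38.4), np.uint64(111))
scene 203 (array([ 506.8, -418.6]), np.float64(40.8), np.uint64(235)) before (array([640.5, 149.1]), np.float64(46.4), np.uint64(298))
scene 208 (array([ 507.7, -418.7]), np.float64(48.2), np.uint64(225)) before (array([641.3, 148.9]), np.float64(73.4), np.uint64(268))
scene 213 (array([ 507.9, -419.1]), np.float64(87.1), np.uint64(177)) before (array([641.8, 148.8]), np.float64(122.3), np.uint64(214))
```

>>> {"fn": "apply_moves", "kwargs": {"targets": [[0,40,-1.5,0,0,0],[0,75,-1.5,0,0,0],[0,100,-1.5,0,0,0],[0,114,-1.5,0,0,0],[0,116,-1.5,0,0,0],[0,116,-1.5,0,0,0]]}}

```text
clock: 9.5
tool_pos: [341.8, -290.4, 24.5]
eef_rot: [-0.299, 0.296, -0.64, 0.642]
wrist_force: [-0.4, -0.5, 1.1]
width: 85.3
```

>>> {"fn": "apply_moves", "kwargs": {"targets": [[0,0,0,0,0,0],[0,0,0,0,0,0],[0,0,0,0,0,0],[0,0,0,0,0,0],[0,0,0,0,0,0],[0,0,0,0,0,0]], "fingers": 0.0, "grip_force": 35}}

```text
clock: 10.1
tool_pos: [342.6, -291.4, 25.8]
eef_rot: [-0.3, 0.296, -0.639, 0.643]
wrist_force: [0.6, -0.2, 6.1]
width: 63.9
```

>>> {"fn": "apply_moves", "kwargs": {"targets": [[0,-5,0,0,0,0],[0,-20,0,0,0,0],[0,-50,0,0,0,0],[0,-90,0,0,0,0],[0,-120,0,0,0,0],[0,-140,0,0,0,0],[0,-140,0,0,0,0]]}}

```text
clock: 10.8
tool_pos: [343.0, -292.5, 169.1]
eef_rot: [-0.3, 0.296, -0.637, 0.645]
wrist_force: [-0.3, -1.3, -2.6]
width: 63.3
```

```bash
python3 g.py 654.8 -158 160 -0.25
```

```text
row [-303.9, 11.5, 151.5, -0.16, -5.17, 0.02] | yaw -0.701 j [-0.88 -0.16  2.04  0.    1.25 -0.18] tcp [ 343.  -292.5  169.1] w 63.3 t 10.8 F [-0.3 -1.3 -2.6]
```

>>> {"fn": "apply_moves", "kwargs": {"targets": [[-20,3,10,0,-0.4,0],[-60,8,30,-0.2,-1,0],[-105,11,52,-0.2,-1.8,0],[-150,11,75,-0.2,-2.6,0],[-195,11,97,-0.2,-3.4,0],[-240,11,120,-0.2,-4.2,0],[-275,11,137,-0.2,-4.8,0],[-295,11,147,-0.2,-5.1,0],[-304,11,151,-0.2,-5.17,0],[-304,11,151,-0.2,-5.17,0]]}}

```text
clock: 11.8
tool_pos: [654.0, -156.7, 158.1]
eef_rot: [0.432, -0.436, 0.56, -0.556]
wrist_force: [-0.5, -0.4, -2.8]
width: 63.5
```

>>> {"fn": "apply_moves", "kwargs": {"targets": [[0,0,0,0,0,0],[0,0,0,0,0,0]]}}

```text
clock: 12.0
tool_pos: [652.5, -157.2, 157.2]
eef_rot: [0.431, -0.436, 0.561, -0.556]
wrist_force: [0.5, 0.4, -2.8]
width: 63.6
```

```bash
python3 g.py 654.8 -158 35 -0.25
```

```text
row [0.1, 122.1, 3.6, 0.11, -0.0, 0.01] | yaw -0.25 j [-0.35  0.39  1.46 -0.    1.3  -0.1 ] tcp [ 652.5 -157.2  157.2] w 63.6 t 12.0 F [ 0.5  0.4 -2.8]
```

>>> {"fn": "apply_moves", "kwargs": {"targets": [[0,35,2,0.1,0,0],[0,70,3,0.1,0,0],[0,100,3,0.1,0,0],[0,115,3,0.1,0,0],[0,120,3,0.1,0,0],[0,121,3,0.1,0,0],[0,121,3,0.1,0,0]]}}

```text
clock: 12.7
tool_pos: [655.5, -158.5, 38.1]
eef_rot: [-0.434, 0.433, -0.558, 0.559]
wrist_force: [0.1, -0.4, -1.8]
width: 63.6
```

```bash
python3 g.py 654.8 -158 32 -0.25
```

```text
row [-0.3, 6.1, -0.8, -0.03, -0.01, 0.01] | yaw -0.251 j [-0.35  0.52  1.52 -0.    1.1  -0.1 ] tcp [ 655.5 -158.5   38.1] w 63.6 t 12.7 F [ 0.1 -0.4 -1.8]
```

>>> {"fn": "apply_moves", "kwargs": {"targets": [[0,2,-0.5,0,0,0],[0,4,-0.5,0,0,0],[0,5.5,-0.5,0,0,0],[0,6,-0.5,0,0,0],[0,6.5,-0.5,0,0,0]]}}

```text
clock: 13.2
tool_pos: [655.0, -158.4, 31.9]
eef_rot: [-0.434, 0.434, -0.558, 0.559]
wrist_force: [-2.7, 0.4, 2.1]
width: 63.3
```

>>> {"fn": "apply_moves", "kwargs": {"targets": [[0,0.7,0,0,0,0],[0,0.7,0,0,0,0]]}}

```text
clock: 13.4
tool_pos: [655.2, -158.5, 31.9]
eef_rot: [-0.434, 0.434, -0.557, 0.56]
wrist_force: [-2.4, 0.5, 3.7]
width: 63.2
```

>>> {"fn": "apply_moves", "kwargs": {"targets": [[0,0,0,0,0,0],[0,0,0,0,0,0],[0,0,0,0,0,0],[0,0,0,0,0,0]], "fingers": 1.0}}

```text
clock: 13.8
tool_pos: [655.3, -158.5, 31.8]
eef_rot: [-0.434, 0.434, -0.557, 0.56]
wrist_force: [-0.7, -1.1, 0.1]
width: 85.2
```

>>> {"fn": "apply_moves", "kwargs": {"targets": [[0,-15,0,0,0,0],[0,-50,0,0,0,0],[0,-100,0,0,0,0],[0,-130,0,0,0,0],[0,-130,0,0,0,0]]}}

```text
clock: 14.3
tool_pos: [659.0, -159.6, 170.7]
eef_rot: [-0.436, 0.431, -0.554, 0.563]
wrist_force: [1.0, -0.4, 0.5]
width: 85.2
```

```bash
python3 g.py 493.3 417.6 150 1.08;python3 g.py 493.3 417.6 150 -0.49
```

```text
row [-518.2, 14.6, -303.7, -0.13, -15.24, 0.14] | yaw -0.25 j [-0.35  0.38  1.45 -0.    1.3  -0.1 ] tcp [ 659.  -159.6  170.7] w 85.2 t 14.3 F [ 1.  -0.4  0.5]
row [-518.2, 14.6, -303.7, -0.18, 2.75, 0.01] | yaw -0.25 j [-0.35  0.38  1.45 -0.    1.3  -0.1 ] tcp [ 659.  -159.6  170.7] w 85.2 t 14.3 F [ 1.  -0.4  0.5]
```

>>> {"fn": "apply_moves", "kwargs": {"targets": [[-40,14,-24,0,-1.5,0],[-85,14,-49,0,-3,0],[-130,14,-76,0,-4.5,0],[-173,14,-101,0,-6,0],[-216,14,-127,0,-7.5,0],[-259,14,-152,0,-9,0],[-302,14,-177,0,-10.5,0],[-345,14,-202,0,-12,0],[-388,14,-227,0,-13.5,0],[-430,14,-252,0,-14.5,0]]}}

```text
clock: 15.3
tool_pos: [521.1, 319.4, 152.0]
eef_rot: [-0.68, 0.681, -0.187, 0.198]
wrist_force: [0.8, -0.4, 0.8]
width: 85.5
```

```bash
python3 g.py 493.3 417.6 150 1.08; python3 - <<'E'
from cupfit import *
im={}
for n in("top","scene"):
    im[n]=env.get_image(n)[:,:,::-1]; np.save(n+"3.npy",im[n])
    for th in (200,207): print(n,cf(n,im[n],"big_cup",[655,-158],6,th),cf(n,np.load(n+"0.npy"),"big_cup",[342,-290],0,th))
    u,v=np.round(proj(n,[655,-158,30])[0]).astype(int); h=25
    im[n]=cv2.resize(im[n][v-h:v+h,u-h:u+h],(400,400),interpolation=cv2.INTER_CUBIC)
cv2.imwrite("pics/c3.png",np.hstack([im["top"],im["scene"]]))
E
```

```text
row [-75.1, 0.9, 69.1, -0.02, -0.69, 0.18] | yaw 1.02 j [ 0.43  0.25  1.65 -0.01  1.24 -0.59] tcp [521.1 319.4 152. ] w 85.5 t 15.3 F [ 0.8 -0.4  0.8]Traceback (most recent call last):
  File "<stdin>", line 5, in <module>
  File "cupfit.py", line 5, in cf
    L=cv2.connectedComponents(m)[1]; near=L[q[1]-3:q[1]+4,q[0]-3:q[0]+4]; m=(L==np.bincount(near[near>0]).argmax()).astype(np.uint8)
                                                                                ~~~~~~~~~~~~~~~~~~~~~~~~~~~~~~~~^^
ValueError: attempt to get argmax of an empty sequence
```

>>> {"fn": "apply_moves", "kwargs": {"targets": [[-40,0,36,0,-0.4,0],[-65,0,60,0,-0.7,0],[-75,0,69,0,-0.7,0.1],[-75,0,69,0,-0.7,0.1],[-75,0,69,0,-0.7,0.1],[-75,0,69,0,-0.7,0.1]]}}

```text
clock: 15.95
tool_pos: [490.2, 422.6, 151.3]
eef_rot: [0.688, -0.685, 0.168, -0.171]
wrist_force: [0.2, -0.1, -0.0]
width: 85.3
```

```bash
python3 g.py 493.3 417.6 22 1.08; python3 - <<'E'
from cupfit import *
im={}
for n in("top","scene"):
    im[n]=env.get_image(n)[:,:,::-1]; np.save(n+"3.npy",im[n])
    u,v=np.round(proj(n,[655,-158,30])[0]).astype(int); h=25
    im[n]=cv2.resize(im[n][v-h:v+h,u-h:u+h],(400,400),interpolation=cv2.INTER_CUBIC)
cv2.imwrite("pics/c3.png",np.hstack([im["top"],im["scene"]]))
print(cf("scene",np.load("scene3.npy"),"big_cup",[655,-158],6,203),cf("scene",np.load("scene0.npy"),"big_cup",[342,-290],0,203))
E
```

```text
row [4.5, 129.3, -3.5, -0.05, 0.08, 0.04] | yaw 1.087 j [ 0.59  0.33  1.54 -0.    1.26 -0.5 ] tcp [490.2 422.6 151.3] w 85.3 t 15.9 F [ 0.2 -0.1 -0. ]
(array([ 653.8, -159. ]), np.float64(114.3), np.uint64(575)) (array([ 340.9, -289.3]), np.float64(37.1), np.uint64(453))
```

View pics/c3.png

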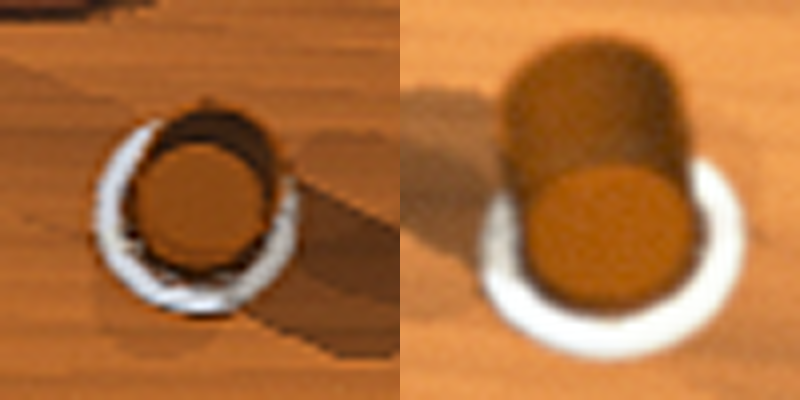

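>>> {"fn": "apply_moves", "kwargs": {"targets": [[4.5,10,-3.5,0,0,0],[4.5,50,-3.5,0,0,0],[4.5,85,-3.5,0,0,0],[4.5,115,-3.5,0,0,0],[4.5,129,-3.5,0,0,0],[4.5,129,-3.5,0,0,0],[4.5,129,-3.5,0,0,0]]}}

```text
clock: 16.75
tool_pos: [494.2, 417.8, 23.3]
eef_rot: [0.688, -0.685, 0.168, -0.172]
wrist_force: [0.5, 0.3, -0.4]
width: 85.5
```

>>> {"fn": "apply_moves", "kwargs": {"targets": [[0,0,0,0,0,0],[0,0,0,0,0,0],[0,0,0,0,0,0],[0,0,0,0,0,0],[0,0,0,0,0,0],[0,0,0,0,0,0],[0,0,0,0,0,0]], "fingers": 0.0, "grip_force": 50}}

```text
clock: 17.45
tool_pos: [495.6, 418.7, 25.6]
eef_rot: [0.689, -0.684, 0.167, -0.173]
wrist_force: [0.1, -0.0, 6.8]
width: 53.4
```

>>> {"fn": "apply_moves", "kwargs": {"targets": [[0,-5,0,0,0,0],[0,-20,0,0,0,0],[0,-50,0,0,0,0],[0,-90,0,0,0,0],[0,-110,0,0,0,0],[0,-110,0,0,0,0],[0,-110,0,0,0,0]]}}

```text
clock: 18.15
tool_pos: [494.4, 418.1, 135.8]
eef_rot: [0.689, -0.684, 0.167, -0.173]
wrist_force: [-0.8, 0.4, -3.6]
width: 53.8
```

```bash
python3 g.py 357.3 300.6 130 0.83
```

```text
row [-66.6, 3.9, -167.9, -0.11, 2.94, 0.06] | yaw 1.086 j [ 0.58  0.34  1.56 -0.    1.23 -0.5 ] tcp [494.4 418.1 135.8] w 53.8 t 18.1 F [-0.8  0.4 -3.6]
```

>>> {"fn": "apply_moves", "kwargs": {"targets": [[-7,0,-17,0,0.3,0],[-20,2,-50,0,0.9,0],[-36,4,-90,0,1.6,0],[-50,4,-127,0,2.2,0],[-60,4,-152,0,2.7,0],[-66,4,-166,-0.1,2.9,0],[-66,4,-168,-0.1,2.94,0],[-66,4,-168,-0.1,2.94,0],[-66,4,-168,-0.1,2.94,0]]}}

```text
clock: 19.05
tool_pos: [358.1, 300.5, 129.4]
eef_rot: [-0.659, 0.659, -0.254, 0.258]
wrist_force: [-0.3, 1.1, -2.8]
width: 53.7
```

```bash
python3 g.py 358 300 36 0.83
```

```text
row [-0.2, 93.4, -0.6, -0.01, -0.0, 0.06] | yaw 0.83 j [ 0.53 -0.06  2.03 -0.    1.17 -0.3 ] tcp [358.1 300.5 129.4] w 53.7 t 19.1 F [-0.3  1.1 -2.8]
```

>>> {"fn": "apply_moves", "kwargs": {"targets": [[0,25,-0.5,0,0,0],[0,55,-0.5,0,0,0],[0,80,-0.5,0,0,0],[0,90,-0.5,0,0,0],[0,93,-0.5,0,0,0],[0,94,-0.5,0,0,0],[0,94,-0.5,0,0,0]]}}

```text
clock: 19.75
tool_pos: [359.3, 300.6, 36.5]
eef_rot: [0.66, -0.659, 0.254, -0.258]
wrist_force: [0.1, 0.9, -2.4]
width: 53.7
```

```bash
python3 g.py 358 300 32 0.83
```

```text
row [-0.6, 4.5, -1.3, -0.04, -0.0, 0.06] | yaw 0.83 j [ 0.53  0.09  2.08 -0.01  0.97 -0.3 ] tcp [359.3 300.6  36.5] w 53.7 t 19.8 F [ 0.1  0.9 -2.4]
```

>>> {"fn": "apply_moves", "kwargs": {"targets": [[-0.5,2,-1,0,0,0],[-0.5,3.5,-1,0,0,0],[-0.5,4.5,-1,0,0,0],[-0.5,5,-1,0,0,0],[-0.5,5.5,-1,0,0,0]]}}

```text
clock: 20.25
tool_pos: [358.4, 300.2, 31.6]
eef_rot: [0.659, -0.659, 0.254, -0.258]
wrist_force: [-3.9, -1.9, 8.9]
width: 53.3
```

>>> {"fn": "apply_moves", "kwargs": {"targets": [[0,-0.3,0,0,0,0],[0,-0.3,0,0,0,0],[0,-0.3,0,0,0,0],[0,-0.3,0,0,0,0]], "fingers": 1.0}}

```text
clock: 20.65
tool_pos: [358.5, 300.2, 32.0]
eef_rot: [0.66, -0.659, 0.254, -0.258]
wrist_force: [-0.7, -0.6, 0.7]
width: 85.4
```

>>> {"fn": "apply_moves", "kwargs": {"targets": [[0,-15,0,0,0,0],[0,-50,0,0,0,0],[0,-90,0,0,0,0],[0,-120,0,0,0,0],[0,-120,0,0,0,0]]}}

```text
clock: 21.15
tool_pos: [360.7, 302.2, 157.1]
eef_rot: [0.662, -0.656, 0.252, -0.26]
wrist_force: [0.1, 0.4, 1.1]
width: 85.3
```

```bash
python3 g.py 435.3 -119 150 0.6;python3 g.py 440 100 150 0.6
```

```text
row [339.3, 6.7, -260.6, -0.15, 2.64, 0.08] | yaw 0.83 j [ 0.53 -0.1   2.   -0.    1.22 -0.3 ] tcp [360.7 302.2 157.1] w 85.3 t 21.1 F [0.1 0.4 1.1]
row [194.9, 7.6, -95.8, -0.15, 2.64, 0.08] | yaw 0.83 j [ 0.53 -0.1   2.   -0.    1.22 -0.3 ] tcp [360.7 302.2 157.1] w 85.3 t 21.1 F [0.1 0.4 1.1]
```

>>> {"fn": "apply_moves", "kwargs": {"targets": [[34,6,-26,-0.1,0.3,0],[74,6,-57,-0.1,0.6,0],[112,6,-86,-0.1,0.9,0],[150,6,-115,-0.1,1.2,0],[188,6,-144,-0.1,1.5,0],[226,6,-174,-0.1,1.8,0],[264,6,-203,-0.1,2.1,0],[300,6,-231,-0.1,2.4,0],[326,6,-250,-0.1,2.6,0],[339,6,-260.6,-0.1,2.64,0.1]], "fingers": 0.35}}

```text
clock: 22.15
tool_pos: [434.8, -121.4, 149.9]
eef_rot: [0.626, -0.623, 0.331, -0.331]
wrist_force: [0.4, -0.6, 0.4]
width: 30.1
```

>>> {"fn": "apply_moves", "kwargs": {"targets": [[15,0,-10,0,0,0],[15,0,-10,0,0,0]]}}

```text
clock: 22.35
tool_pos: [434.5, -141.2, 148.9]
eef_rot: [0.626, -0.623, 0.332, -0.331]
wrist_force: [0.5, 0.4, 0.2]
width: 29.9
```

```bash
python3 - <<'E'
from h import *
im={}
for n in("top","scene"):
    im[n]=env.get_image(n)[:,:,::-1]; np.save(n+"4.npy",im[n])
    u,v=np.round(proj(n,[357,300.6,30])[0]).astype(int); h=25
    im[n]=cv2.resize(im[n][v-h:v+h,u-h:u+h],(400,400),interpolation=cv2.INTER_CUBIC)
cv2.imwrite("pics/c4.png",np.hstack([im["top"],im["scene"]]))
E
python3 g.py 435.3 -119 30 0.6
```

```text
row [-15.6, 119.0, 11.6, -0.04, -0.05, -0.05] | yaw 0.595 j [-0.49 -0.11  2.03  0.01  1.22 -1.08] tcp [ 434.4 -139.1  148.9] w 29.8 t 22.4 F [-0.4 -0.3 -0.8]
```

View pics/c4.png

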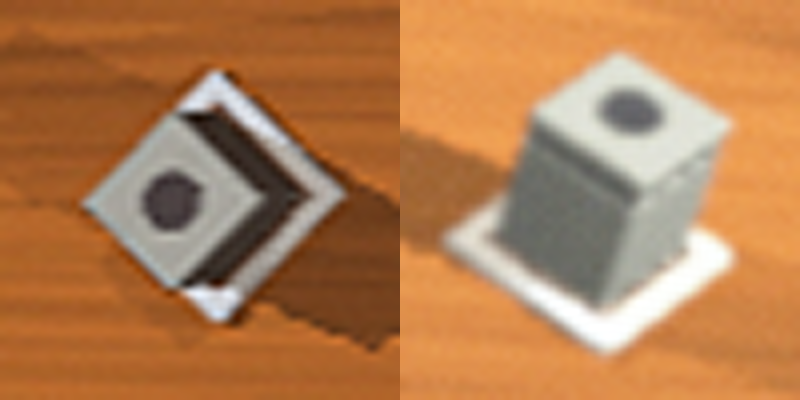

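>>> {"fn": "apply_moves", "kwargs": {"targets": [[-15.6,20,11.6,0,0,0],[-15.6,60,11.6,0,0,0],[-15.6,95,11.6,0,0,0],[-15.6,115,11.6,0,0,0],[-15.6,121,11.6,0,0,0],[-15.6,121,11.6,0,0,0],[-15.6,121,11.6,0,0,0]]}}

```text
clock: 23.15
tool_pos: [436.2, -119.0, 29.1]
eef_rot: [0.626, -0.623, 0.331, -0.331]
wrist_force: [0.7, -0.2, -0.2]
width: 29.7
```

```bash
python3 g.py 435.3 -119 5 0.6
```

```text
row [-0.4, 24.1, -0.9, -0.05, -0.05, -0.03] | yaw 0.596 j [-0.44  0.07  2.12  0.01  0.96 -1.04] tcp [ 436.2 -119.    29.1] w 29.7 t 23.1 F [ 0.7 -0.2 -0.2]
```

>>> {"fn": "apply_moves", "kwargs": {"targets": [[0,10,-0.5,0,0,0],[0,18,-0.5,0,0,0],[0,22,-0.5,0,0,0],[0,24,-0.5,0,0,0],[0,24,-0.5,0,0,0]]}}

```text
clock: 23.65
tool_pos: [435.5, -119.0, 4.7]
eef_rot: [0.626, -0.623, 0.332, -0.331]
wrist_force: [-0.7, 0.8, 0.6]
width: 30.0
```

>>> {"fn": "apply_moves", "kwargs": {"targets": [[0,0,0,0,0,0],[0,0,0,0,0,0],[0,0,0,0,0,0],[0,0,0,0,0,0],[0,0,0,0,0,0]], "fingers": 0.0, "grip_force": 60}}

```text
clock: 24.15
tool_pos: [435.8, -119.2, 5.0]
eef_rot: [0.626, -0.623, 0.332, -0.331]
wrist_force: [0.6, -0.1, 2.1]
width: 7.7
```

>>> {"fn": "apply_moves", "kwargs": {"targets": [[0,-5,0,0,0,0],[0,-20,0,0,0,0],[0,-50,0,0,0,0],[0,-90,0,0,0,0],[0,-110,0,0,0,0],[0,-110,0,0,0,0],[0,-110,0,0,0,0]]}}

```text
clock: 24.85
tool_pos: [435.5, -119.6, 114.9]
eef_rot: [0.626, -0.623, 0.331, -0.331]
wrist_force: [-0.4, 0.8, -1.5]
width: 7.2
```

```bash
python3 g.py 440.3 106.8 110 0.36
```

```text
row [-184.7, 5.9, 131.0, -0.04, 2.7, -0.04] | yaw 0.596 j [-0.45 -0.08  2.07  0.01  1.15 -1.04] tcp [ 435.5 -119.6  114.9] w 7.2 t 24.9 F [-0.4  0.8 -1.5]
```

>>> {"fn": "apply_moves", "kwargs": {"targets": [[-18,3,13,0,0.3,0],[-50,5,36,0,0.8,0],[-88,5,63,0,1.4,0],[-125,5,89,0,1.9,0],[-155,5,110,0,2.3,0],[-175,5,124,0,2.6,0],[-185,5,131,0,2.7,0],[-185,5,131,0,2.7,0],[-185,5,131,0,2.7,0]]}}

```text
clock: 25.75
tool_pos: [438.9, 106.8, 109.4]
eef_rot: [0.583, -0.581, 0.403, -0.401]
wrist_force: [0.1, -0.0, -0.2]
width: 7.4
```

```bash
python3 - <<'E'
from h import *
im={}
for n in("top","scene"):
    im[n]=env.get_image(n)[:,:,::-1]; np.save(n+"5.npy",im[n])
    u,v=np.round(proj(n,[440,106,60])[0]).astype(int); h=40
    im[n]=cv2.resize(im[n][v-h:v+h,u-h:u+h],(400,400),interpolation=cv2.INTER_CUBIC); print(u-h,v-h)
cv2.imwrite("pics/c5.png",np.hstack([im["top"],im["scene"]]))
E
python3 g.py 440.3 106.8 30 0.36
```

```text
167 163
276 146
row [0.0, 80.1, 0.8, -0.02, -0.0, -0.04] | yaw 0.36 j [ 0.06 -0.07  2.08  0.    1.14 -0.3 ] tcp [439.5 106.2 110.1] w 7.6 t 25.9 F [ 0.  -0.7  0.1]
```

View pics/c5.png

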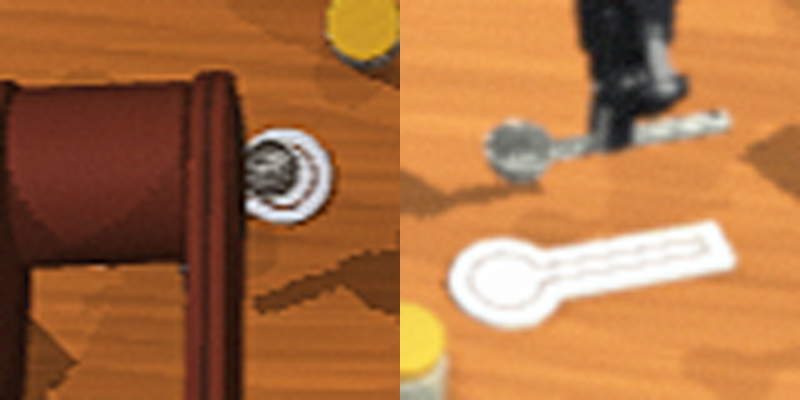

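```bash
python3 - <<'E'
from h import *
im=np.load("scene5.npy"); S=cv2.cvtColor(im,cv2.COLOR_BGR2HSV)[...,1]
m=(S<110).astype(np.uint8)
p=[440,106.5,-1.21]; o=np.round(proj("scene",[440,106.5,105])[0]-35); x,y=o.astype(int)
# bowl-only and tail-only checks, gripper excluded
a=np.array([np.cos(p[2]),np.sin(p[2])])
print("expect bowl top",proj("scene",[*(np.array(p[:2])+55*a),119]),"tail top",proj("scene",[*(np.array(p[:2])-70*a),115]))
for u,v,z in [(299.8,176,117),(342.2,169.8,113)]: print(ray("scene",u,v,z))
E
```

```text
expect bowl top [[299.47238648 174.5509917 ]] tail top [[341.29531258 168.5918813 ]]
[463.05240674  56.32462972 117.        ]
[417.855431   174.81548967 113.        ]
```

>>> {"fn": "apply_moves", "kwargs": {"targets": [[0,25,0.8,0,0,0],[0,55,0.8,0,0,0],[0,80,0.8,0,0,0],[0,90,0.8,0,0,0],[0,94,0.8,0,0,0],[0,94,0.8,0,0,0]]}}

```text
clock: 26.45
tool_pos: [440.6, 106.5, 16.3]
eef_rot: [0.582, -0.58, 0.404, -0.402]
wrist_force: [0.3, 0.7, 0.2]
width: 7.5
```

```bash
python3 g.py 440.3 106.8 11 0.36
```

```text
row [-0.4, 5.3, -0.1, -0.02, -0.01, -0.04] | yaw 0.359 j [ 0.06  0.1   2.12  0.01  0.93 -0.3 ] tcp [440.6 106.5  16.3] w 7.5 t 26.4 F [0.3 0.7 0.2]
```

>>> {"fn": "apply_moves", "kwargs": {"targets": [[0,2,0,0,0,0],[0,3.5,0,0,0,0],[0,4.5,0,0,0,0],[0,5,0,0,0,0],[0,5.3,0,0,0,0]]}}

```text
clock: 26.95
tool_pos: [440.7, 106.6, 11.1]
eef_rot: [0.583, -0.58, 0.403, -0.402]
wrist_force: [-0.3, -0.3, -0.8]
width: 7.4
```

>>> {"fn": "apply_moves", "kwargs": {"targets": [[0,0.7,0,0,0,0],[0,1,0,0,0,0],[0,1,0,0,0,0]]}}

```text
clock: 27.25
tool_pos: [440.7, 106.6, 11.0]
eef_rot: [0.582, -0.58, 0.403, -0.402]
wrist_force: [-4.3, -1.6, 9.0]
width: 7.5
```

>>> {"fn": "apply_moves", "kwargs": {"targets": [[0,-0.3,0,0,0,0],[0,-0.3,0,0,0,0],[0,-0.3,0,0,0,0]], "fingers": 0.4}}

```text
clock: 27.55
tool_pos: [440.8, 106.6, 11.2]
eef_rot: [0.583, -0.58, 0.403, -0.402]
wrist_force: [0.1, -0.2, 0.3]
width: 34.3
```

>>> {"fn": "apply_moves", "kwargs": {"targets": [[0,-10,0,0,0,0],[0,-40,0,0,0,0],[0,-80,0,0,0,0],[0,-130,0,0,0,0],[0,-160,0,0,0,0],[0,-160,0,0,0,0]]}}

```text
clock: 28.15
tool_pos: [444.5, 106.2, 177.5]
eef_rot: [0.585, -0.578, 0.4, -0.405]
wrist_force: [0.5, -0.0, 0.2]
width: 33.9
```

```bash
python3 g.py 165 500 230 1.3
```

```text
row [-466.9, -53.7, -122.4, -0.13, -10.78, 0.06] | yaw 0.359 j [ 0.06 -0.16  2.02  0.    1.27 -0.3 ] tcp [444.5 106.2 177.5] w 33.9 t 28.1 F [ 0.5 -0.   0.2]
```

>>> {"fn": "apply_moves", "kwargs": {"targets": [[-40,-10,-10,0,-1,0],[-85,-15,-22,0,-2,0],[-130,-20,-34,0,-3,0],[-175,-25,-46,0,-4,0],[-220,-30,-58,0,-5,0],[-265,-35,-70,0,-6,0],[-310,-40,-82,0,-7,0],[-350,-45,-94,0,-8,0],[-390,-50,-102,0,-9,0],[-400,-50,-105,0,-9,0]]}}

```text
clock: 29.15
tool_pos: [202.6, 445.9, 226.6]
eef_rot: [0.694, -0.689, 0.144, -0.151]
wrist_force: [1.6, -0.4, -0.3]
width: 34.2
```

```bash
python3 - <<'E'
from h import *
im={}; 
for n in("top","scene"):
    im[n]=env.get_image(n)[:,:,::-1]; np.save(n+"6.npy",im[n])
s,t=im["scene"],im["top"]
def crop(n,c,h=25):
    u,v=np.round(proj(n,c)[0]).astype(int); return cv2.resize(im[n][v-h:v+h,u-h:u+h],(400,300) if 0 else (266,266),interpolation=cv2.INTER_CUBIC)
P=[[450,82,6],[357,300.6,30],[508,-417,25]]
cv2.imwrite("pics/c6.png",np.vstack([np.hstack([crop(n,p,28) for p in P]) for n in("top","scene")]))
cv2.imwrite("pics/s6.png",cv2.resize(s,(800,600),interpolation=cv2.INTER_CUBIC))
# caddy lid fit: bright grey lid, vs. mats
for n in("top","scene"):
    a=cv2.absdiff(im[n],np.load(n+"0.npy")).max(2)
    for k,c,z in [("canister",[620,-312],40),("jar",[559,-1],32),("dish",[616,316],14)]:
        u,v=np.round(proj(n,[*c,z])[0]).astype(int); print(n,k,(a[v-12:v+13,u-12:u+13]>40).sum())
E
```

```text
top canister 0
top jar 0
top dish 0
scene canister 0
scene jar 0
scene dish 0
```

View pics/c6.png

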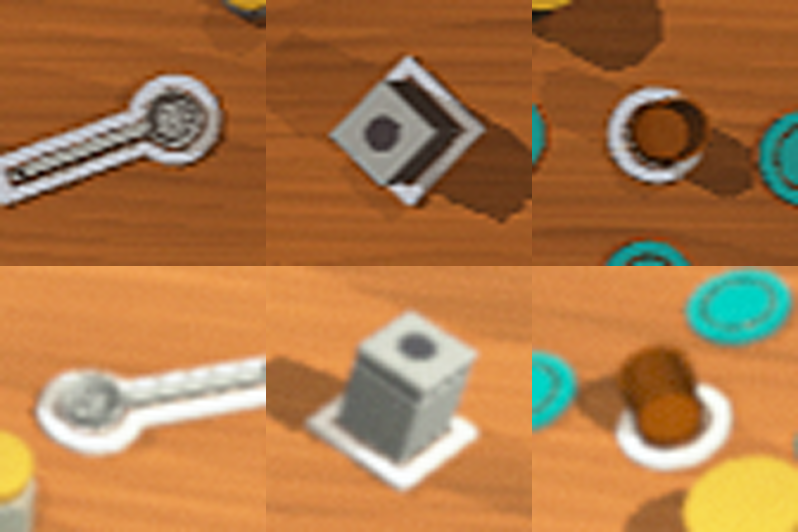

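View pics/s6.png

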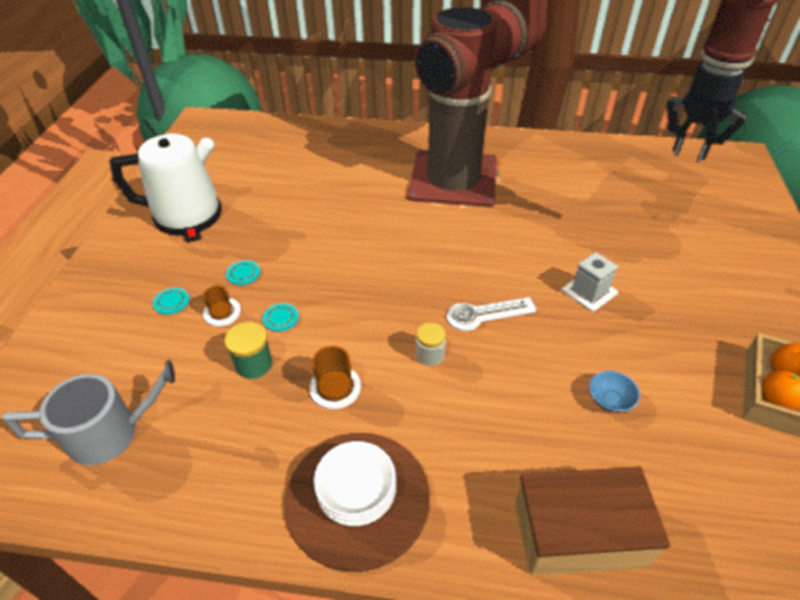

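```bash
python3 - <<'E'
from h import *
mat={"top":[358.86,300.25,.83],"scene":[355.67,300.94,.83]}
for n in("top","scene"):
    S=cv2.cvtColor(np.load(n+"6.npy"),cv2.COLOR_BGR2HSV)[...,1]; w=60
    o=np.round(proj(n,[357,300,30])[0]-w/2); x,y=o.astype(int); m=(S<110).astype(float)[y:y+w,x:x+w]; B=lambda a:cv2.GaussianBlur(a,(0,0),1)
    A=render(n,"square_mat",mat[n],0,o,w); f=lambda p:np.sum((B(np.maximum(A,render(n,"caddy",p,6,o,w)))-B(m))**2)
    p0=np.array(mat[n]); r=minimize(f,p0,method="Nelder-Mead",options=dict(initial_simplex=p0+np.array([[0,0,0],[8,0,0],[0,8,0],[0,0,.15]])))
    print(n,"caddy-mat",np.round(r.x-p0,2),round(r.fun,1))
    # spoon: pixels that darkened on the rest
    a=np.load(n+"0.npy").astype(float).mean(2)-np.load(n+"6.npy").astype(float).mean(2)
    p,e=fit(n,"spoon",(a>15).astype(float),[440.3,106.8,-1.21],z=6); print(n,"spoon",np.round(p,2),round(e,1))
E
```

```text
top caddy-mat [-0.77 -0.99 -0.02] 13.3
top spoon [439.7  100.25  -1.22] 76.6
scene caddy-mat [ 2.62 -0.64  0.06] 4.8
scene spoon [442.79 102.64  -1.23] 44.8
```

```bash
python3 -c "
from plant import env
print(env.get_state()['qvel'].round(3)); print(env.close_job())"
```

```text
[-0.05  -0.019  0.028 -0.017  0.007 -0.019]
the job is handed in; nothing more can be done
None
```

The tea table is laid and the job is handed in at about 29 s. I set the small cup, then the big cup, the caddy and the spoon on their white mats. Each was lowered until the wrist force showed a light touch (about 9 N at most) and then released. The cups were not dropped and stayed upright. The gripper was clear of everything at hand-in.

What the last checks showed:

| Item | Check | Result |
|---|---|---|
| Big cup | Scene-camera fit | about 1 mm off centre |
| Small cup | Scene-camera fit | about 2 mm off centre, to the robot's right |
| Caddy | Fits in both cameras | 1 to 3 mm off; turned −0.02 rad in one and +0.06 rad in the other |
| Spoon | Enlarged picture | lies along its rest, bowl on the round end, about 2 mm off |
| Canister, honey jar, dish | Before and after pictures | no change |

- **Spoon:** A final automatic fit disagreed with the picture, putting the spoon 4 to 7 mm towards the bowl end. It was a poor fit, with steel against white, so I went by the picture.
- **Cups:** The top-camera fits of the cups on their mats were spoiled by shadow and the bright mat. For the cups I relied on the scene camera and the enlarged pictures.

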